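# Feel along a carved wave for rough spots

## Robot

A 6-joint arm with a two-finger parallel gripper is mounted at the origin on the work surface. World frame = base frame: x ahead of the robot, y to its left, z up, the work surface at z = 0. Lengths are in m, angles in rad, forces in N, time in s.
With the tool pointing down it reaches from about 0.375 to 0.9 m from the base axis. Payload 3.1 kg.
Tool frame: the origin (TCP) lies between the finger pads, 19 mm behind the fingertips; this is the grasp point; z points along the fingers, y is the line along which they close (so a half turn about z gives the same grasp; the last joint's range is limited). The gripper opens to 85 mm and grips with 20 to 120 N. Pads are 22 mm wide; open, the fingers measure 114 mm over their backs; the gripper's body (76 mm by 85 mm) begins 54 mm behind the grasp point. The pads swing forward as they close: fully open they stand 13 mm farther back than shut.
Start: joints at [-1.411, 0.527, 1.433, -0, 1.181, -0.178], TCP at [0.208, -0.589, 0.25] pointing down, gripper open.
Joint ranges: [-3.08, 3.08], [-0.75, 2.2], [0.22, 2.44], [-1.43, 4.57], [0, 2.65], [-2.85, 2.85]. Speed limits (rad/s): [2.79, 2.79, 3.14, 3.14, 3.14, 3.14].

## Interface

Orientations are given as [roll, pitch, yaw] about the fixed x, y, z axes, in that order (R = Rz(yaw) Ry(pitch) Rx(roll)).
In Python, from workcell import arm gives the robot as it stands.
- The arm moves only by the tool apply_moves, never from a script. Its argument "rows" is a list of rows, each an object of numbers: "gripper": the opening, from 0 (shut) to 1 (fully open); "dx", "dy", "dz": the shift along the tool's x, y, z in mm; "roll": the turn about the tool's z in rad. In form: [{"gripper": .., "dx": .., "dy": .., "dz": .., "roll": ..}, ...]. A call has 1 to 20 rows; each row is the pose to reach, as a shift and turn from the pose commanded when the call began, along the tool's axes at that moment; what a row does not reach only later rows make up. A row lasts 1/12 s, in which the tool goes at most 41.7 mm and 7.16 degrees, less where a joint would pass 70% of its speed; a pose out of reach is approached as far as the arm can. A call with a gripper value outside its range is refused whole. The fingers move at their own pace and stop on an object; "newtons" is the grip in N (left out, the last holds). Time passes only in rows, so rows that repeat a pose let the fingers close. It gives the time, the measured TCP pose, the force, the opening and the grip force at its end, in the units of the state.
- arm.get_obs(): the state, without advancing time (a new reading comes with each control period).
- arm.capture(name): name is "side" or "top"; returns a dict with "color" (400x640x3 uint8, blue, green, red), "z_map" (400x640 float32, m along the optical axis (not along the pixel's ray), 0 where there is no reading), "mtx" (3x3 intrinsics, pixels), "R" (3x3) and "t" (3): a world point X has camera coordinates R X + t. Camera axes: x right, y down, z forward; pixel columns grow to the right and rows downward; lengths in m; the calibration is good to about 2 mm. A picture is of the moment at which its call begins.
- arm.close_job(): hands the job in; it is judged then, once.
The state is a dict: "clock": time; "joints": joint angles; "qvel": joint speeds; "joint_torque": joint torques, N m; "tool_pos": TCP position; "orientation": TCP orientation; "contact_force": force on the tool from outside, world axes, zero at the start; "torque": the same for the moment, N m; "opening": finger opening in m; "grip_force": force on a finger pad.
Only numpy, scipy, OpenCV 4.12 (cv2) and the standard library are available. Lean on these libraries where they do the work, as an engineer would, in place of code of your own. Each camera call takes 0.05 s, during which the arm holds its last target. There are 200 camera calls.

## Task

Feel the freshly carved wavy bead for rough spots: touch the round button at its one end with your fingertips pointing down, run them lightly along the whole wave, following its curve on the bead, to the square block at the other end, and finish there with the fingertips still resting lightly on the block. The program ends while holding that touch. Grasp and lift nothing, do not press hard or shift the panel, and leave the zigzag panel, the offcut, the tools and everything else on the bench alone.

Things in the scene. Friction and masses are not known exactly. Their poses are not given: they have to be found in the camera images.
- wave_panel: The panel to feel: loose square board of dark brown wood, 174 x 174 x 18 mm, about 0.4 kg, lying in a cradle with 2 mm play each side, at any yaw, on the left or right of the bench. Origin: centre of its underside (26 mm above the table), z up. Its upper face, at z = 18 mm in its own frame, carries the wavy bead.
- wave_cradle: Fixed plywood cradle under the wave panel, 194 x 194 mm, rim 36 mm above the table. Origin: centre of its underside, axes as the panel's. It has a sprung pad: pressed from above, the panel stays level, starts to sink at 1.5 to 3 N, then yields 2 mm per further N, with a hard stop at 8 mm (5.5 to 7 N).
- wave_bead: Carved pale bead fixed on the wave panel, round-topped, 10 mm wide, top 8 mm above the panel's face (52 mm above the table). Origin: centre of the panel's face, panel axes. Centre line: y = 30 sin(2 pi (x + 66) / 132), x from -66 to 66 mm. At x = -66 it starts in a flat round button 26 mm across; at x = 66 it ends in a flat square block 24 x 24 mm; both as high as the bead.
- zig_panel: The other panel, to be left alone: same board, size and cradle, same button and square block, but its bead is a zigzag of three straight pieces with sharp corners. Origin: centre of its underside.
- offcut: Small pale square wood offcut, 20 x 20 x 30 mm tall, standing loose on the wave panel near its corner (about x = +62, y = +62 mm in the panel's frame). Origin: centre of its underside.
- chisel_a: Loose carving chisel lying on the bench between the two cradles, 230 mm long along its own x (pale handle 27 mm thick to -x, steel blade to +x). Origin: on the bench under its middle.
- chisel_b: Loose chisel like chisel_a, on the left of the bench. Origin: on the bench under its middle.
- chisel_c: Loose chisel like chisel_a, on the far side of the bench. Origin: on the bench under its middle.
- mallet: Loose wooden mallet lying on the right of the bench: head 72 mm thick and 110 mm long, handle 190 mm along its own -x. Origin: under the middle of the head.
- glue: White glue bottle, 56 mm across, 140 mm tall, far left. Origin: centre of its underside.
- whetstone: Grey sharpening stone, 60 x 160 x 25 mm, far side. Origin: centre of its underside.
- sanding_block: Cork sanding block, 100 x 60 x 35 mm, far right. Origin: centre of its underside.
- w0 (a point): Top centre of the round button, where the stroke starts: x = -66, y = 0, z = 26 mm in the panel's frame.
- w1 (a point): Point 1 of 8 on the crown of the wavy bead, in order from button to block: x = -52, y = 18, z = 26 mm in the panel's frame.
- w2 (a point): Point 2 of 8 on the crown of the wavy bead, in order from button to block: x = -33, y = 30, z = 26 mm in the panel's frame.
- w3 (a point): Point 3 of 8 on the crown of the wavy bead, in order from button to block: x = -14, y = 18, z = 26 mm in the panel's frame.
- w4 (a point): Point 4 of 8 on the crown of the wavy bead, in order from button to block: x = 0, y = 0, z = 26 mm in the panel's frame.
- w5 (a point): Point 5 of 8 on the crown of the wavy bead, in order from button to block: x = 14, y = -18, z = 26 mm in the panel's frame.
- w6 (a point): Point 6 of 8 on the crown of the wavy bead, in order from button to block: x = 33, y = -30, z = 26 mm in the panel's frame.
- w7 (a point): Point 7 of 8 on the crown of the wavy bead, in order from button to block: x = 52, y = -18, z = 26 mm in the panel's frame.
- w8 (a point): Top centre of the square block, where the stroke ends: x = 66, y = 0, z = 26 mm in the panel's frame.
Things that resemble listed ones, but are neither listed nor needed, are in the scene too. Leave any purple or yellow look-alike of the wave_panel alone.

How it is judged:
On the way, in this order (a step that is already met when the one before it is completed fails the run):
1. a fingertip touches the round button at the start of the wave (horizontal distance between the grasp point and w0 below 0.01 m and contact force between the fingers and wave_bead above 0.2 N), for 0.05 s.
2. then touches the bead at point 1 of its curve (horizontal distance between the grasp point and w1 below 0.01 m and contact force between the fingers and wave_bead above 0.2 N), for 0.05 s.
3. then touches the bead at point 2 of its curve (horizontal distance between the grasp point and w2 below 0.01 m and contact force between the fingers and wave_bead above 0.2 N), for 0.05 s.
4. then touches the bead at point 3 of its curve (horizontal distance between the grasp point and w3 below 0.01 m and contact force between the fingers and wave_bead above 0.2 N), for 0.05 s.
5. then touches the bead at point 4 of its curve (horizontal distance between the grasp point and w4 below 0.01 m and contact force between the fingers and wave_bead above 0.2 N), for 0.05 s.
6. then touches the bead at point 5 of its curve (horizontal distance between the grasp point and w5 below 0.01 m and contact force between the fingers and wave_bead above 0.2 N), for 0.05 s.
7. then touches the bead at point 6 of its curve (horizontal distance between the grasp point and w6 below 0.01 m and contact force between the fingers and wave_bead above 0.2 N), for 0.05 s.
8. then touches the bead at point 7 of its curve (horizontal distance between the grasp point and w7 below 0.01 m and contact force between the fingers and wave_bead above 0.2 N), for 0.05 s.
9. and reaches the square block, still touching (horizontal distance between the grasp point and w8 below 0.01 m and contact force between the fingers and wave_bead above 0.2 N), for 0.05 s.
At the end, for the whole second after the job is handed in: Fingertips rest on the square block: TCP within 10 mm of its centre seen from above, more than 0.2 N on it, less than 15 N on the panel; the panel still, level, not raised 5 mm, within 15 mm of its start; bystanders within 20 mm and the zigzag panel within 8 mm of their places (all of step 9 and contact force between the fingers and wave_panel below 15 N and linear speed of wave_panel below 0.02 m/s and height (world z) of wave_panel below 0.031 m and distance of wave_panel from where it was at the start of the episode below 0.015 m and angle between wave_panel's own z axis and vertical below 0.06 rad and distance of each of offcut, chisel_a, chisel_b, chisel_c, mallet, glue, whetstone, sanding_block from where it was at the start of the episode below 0.02 m and distance of zig_panel from where it was at the start of the episode below 0.008 m); the arm keeps its last pose, push and grip.
It fails at once if the wave panel is pressed with more than 20 N (contact force between the fingers and wave_panel above 20 N).
It fails at once if the wave panel is lifted 8 mm or more, or shifted more than 20 mm (height (world z) of wave_panel above 0.034 m or distance of wave_panel from where it was at the start of the episode above 0.02 m).
It fails at once if the robot touches the zigzag panel (contact force between any of the arm, the fingers and zig_panel above 0.5 N).
It fails at once if a bystander is moved or lifted by more than 20 mm (distance of any of offcut, chisel_a, chisel_b, chisel_c, mallet, glue, whetstone, sanding_block from where it was at the start of the episode above 0.02 m).
It also fails if it takes over 43 s, if anything falls off the work surface, if the arm or the gripper's body presses on something with over 40 N, if the wrist force passes 120 N, or if a joint passes its speed limit or range.

## Working session

There is one attempt and no reset: what is moved stays moved. The work goes in short steps, Python scripts to look and compute and a tool call to move; the robot and the scene stay as the last step left them, time stands still between calls to the robot, and variables do not carry over. Pictures are saved under pics/ and viewed, at most 10 in all, crops included, and the job is handed in when it is done.

Besides the shell and the picture viewer there is one more tool, called after "Call:" as name([rows], argument=value, ...), one row to a line, values as JSON. apply_moves: Moves the arm, as the interface text tells. Its arguments: {"type":"object","properties":{"rows":{"type":"array","items":{"type":"object","properties":{"gripper":{"type":"number"},"dx":{"type":"number"},"dy":{"type":"number"},"dz":{"type":"number"},"roll":{"type":"number"}}}},"newtons":{"type":"number"}},"required":["rows"]}

```bash
mkdir -p pics
python3 - <<'E'
from workcell import arm
import cv2,numpy as np
for n in("top","side"):
    c=arm.capture(n); cv2.imwrite(f"pics/{n}0.png",c["color"]); np.savez(f"{n}0.npz",**c)
print(arm.get_obs())
E
```

```text
{'clock': 0.1, 'joints': array([-1.41049176e+00,  5.28362989e-01,  1.43372763e+00, -2.27745536e-05,
        1.18137329e+00, -1.78473798e-01]), 'qvel': array([ 0.00050736, -0.00124538, -0.00314438,  0.00036612, -0.00028826,
       -0.00034007]), 'joint_torque': array([-6.91422210e-04, -4.43306136e+01, -1.78585392e+01, -2.62097446e-04,
        3.84285333e-03, -1.15643751e-06]), 'tool_pos': array([ 0.20765371, -0.58888509,  0.2491525 ]), 'orientation': array([-3.13974739e+00, -3.11480051e-04,  3.38786745e-01]), 'contact_force': array([-0.33305572,  0.84405281, -0.23794599]), 'torque': array([-0.01399507,  0.00701024,  0.01032189]), 'grip_force': 0.0, 'opening': 0.08567498303205108}
```

View pics/top0.png

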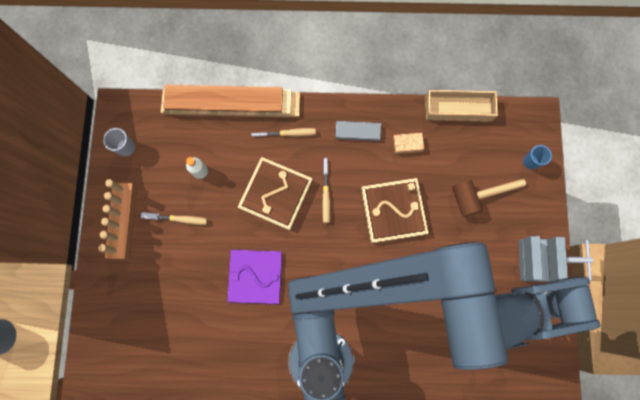

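The top view shows the wave panel at about (395,210), the zigzag panel at (276,193) and a purple decoy at (255,277). The offcut is near (411,187). Next I'll zoom in and segment the bead.

```bash
cat > h.py <<'E'
import numpy as np,cv2
def world(c,u,v,z):
    "pixels -> world points on the plane of height z"
    u=np.atleast_1d(u);v=np.atleast_1d(v)
    d=c["R"].T@(np.linalg.inv(c["mtx"])@np.stack([u,v,np.ones_like(u)]).astype(float))
    o=-c["R"].T@c["t"]; s=(z-o[2])/d[2]
    return (o[:,None]+d*s).T
def pix(c,X):
    p=c["mtx"]@(c["R"]@np.asarray(X,float).T+c["t"].reshape(3,1)); return (p[:2]/p[2]).T
E
python3 - <<'E'
from h import *
c=np.load("top0.npz"); im=c["color"]
cr=cv2.resize(im[170:250,350:440],None,fx=8,fy=7.5,interpolation=cv2.INTER_CUBIC); cv2.imwrite("pics/crop.png",cr)
print(world(c,[376,414,395],[211,209,210],.052), c["z_map"][205:215:3,376:416:6])
hsv=cv2.cvtColor(im,cv2.COLOR_BGR2HSV)[170:250,350:440]
print(hsv[41,26],hsv[39,64],hsv[30,45],hsv[17,61])
s=np.load("side0.npz"); print(pix(s,world(c,[376,414,395],[211,209,210],.052)))
E
```

```text
[[ 0.50026936 -0.17536797  0.052     ]
 [ 0.51003533 -0.30420722  0.052     ]
 [ 0.50515172 -0.23977935  0.052     ]] [[1.7019836 1.7088004 1.7075917 1.7135998 1.7092625 1.7045456 1.6981331]
 [1.702671  1.7048973 1.7028639 1.6908973 1.7010708 1.7065617 1.6998456]
 [1.6987406 1.7072864 1.6973058 1.7084461 1.7083526 1.7018466 1.6995243]
 [1.6865675 1.6966968 1.7089032 1.7117872 1.6875387 1.6910121 1.6988814]]
[ 21  82 251] [ 18 102 226] [ 10 139 128] [ 21  86 250]
[[366.01434129 177.67094311]
 [379.7917313  154.39295031]
 [373.09065999 165.71494159]]
```

View pics/crop.png

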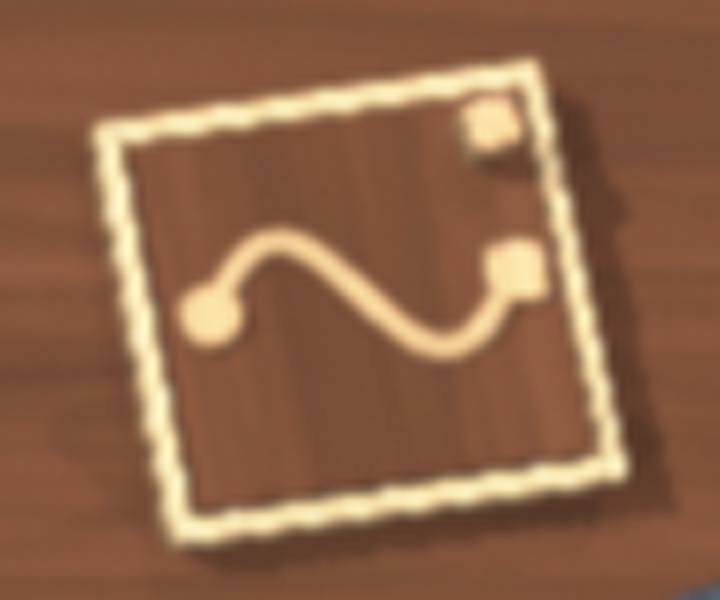

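View pics/side0.png

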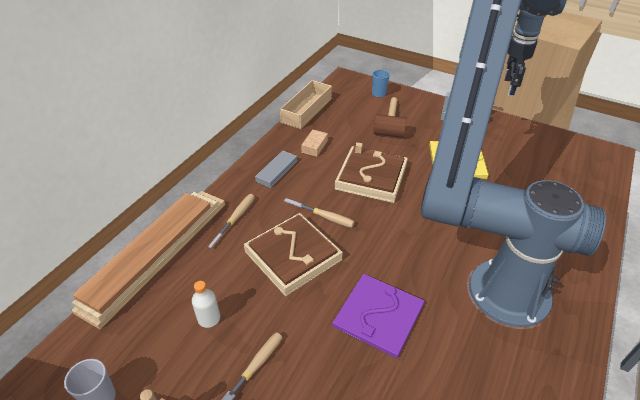

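The crop shows the round button at about (376,212), the block at (414,206) and the offcut beyond it. In the side view the wave panel is at (373,172), and a yellow decoy sits nearby at (458,158). Next I'll fit the bead model in each view.

```bash
cat >> h.py <<'E'
xs=np.linspace(-.066,.066,60); CL=np.c_[xs,.03*np.sin(2*np.pi*(xs+.066)/.132)]
def place(p,P,z):
    cc,ss=np.cos(p[2]),np.sin(p[2]); P=np.asarray(P)
    return np.c_[P@np.array([[cc,ss],[-ss,cc]])+p[:2],np.full(len(P),z)]
def render(c,p,k=8):
    m=np.zeros((400*k,640*k),np.uint8); f=lambda P:((pix(c,place(p,P,.052))+.5)*k).astype(np.int32)
    n=np.gradient(CL,axis=0); n=np.c_[-n[:,1],n[:,0]]/np.linalg.norm(n,axis=1)[:,None]*.005
    t=np.linspace(0,2*np.pi,30)
    for P in (np.r_[CL+n,(CL-n)[::-1]],np.c_[-.066+.013*np.cos(t),.013*np.sin(t)],
              [[.054,-.012],[.078,-.012],[.078,.012],[.054,.012]]): cv2.fillPoly(m,[f(P)],255)
    return cv2.resize(m,(640,400),interpolation=cv2.INTER_AREA)/255.
def fit(c,p0):
    "pose (x,y,yaw) whose drawn bead correlates best with the picture, within the panel"
    g=c["color"][:,:,1].astype(float)
    w=np.zeros(g.shape,np.uint8); cv2.fillPoly(w,[pix(c,place(p0,np.array([[-1,-.6],[1,-.6],[1,.48],[-1,.48]])*.081,.044)).astype(np.int32)],1)
    w=w>0; from scipy.optimize import minimize
    r=minimize(lambda q:-np.corrcoef(render(c,p0+q*[.001,.001,.01])[w],g[w])[0,1],np.zeros(3),method="Nelder-Mead",
      options=dict(initial_simplex=[[0,0,0],[5,0,0],[0,5,0],[0,0,6]],xatol=.05,fatol=1e-5))
    return p0+r.x*[.001,.001,.01],-r.fun
E
python3 - <<'E'
from h import *
T=np.load("top0.npz");S=np.load("side0.npz")
a=world(T,[376.0,414.3],[211.7,205.5],.052)[:,:2];d=a[1]-a[0];p0=np.r_[a.mean(0),np.arctan2(d[1],d[0])]
print(p0,np.linalg.norm(d))
for c in(T,S): print(fit(c,p0))
E
```

```text
[ 0.5100001  -0.24038421 -1.3862005 ] 0.1322773016196042
(array([ 0.50994588, -0.23898954, -1.38768487]), np.float64(0.9687242922357513))
(array([ 0.50801259, -0.23776366, -1.38803724]), np.float64(0.9643570852120416))
```

```bash
cat >> h.py <<'E'
from scipy.spatial.transform import Rotation
PO=np.array([.509,-.2384,-1.388])
W=np.array([[-66,0],[-52,18],[-33,30],[-14,18],[0,0],[14,-18],[33,-30],[52,-18],[66,0]])*.001
def rel(o,P,z,p=PO):
    "tool-frame shifts (mm) from the measured pose to panel points P at TCP height z"
    return (place(p,P,z)-o["tool_pos"])@Rotation.from_euler("xyz",o["orientation"]).as_matrix()*1000
E
python3 - <<'E'
from workcell import arm
from h import *
np.set_printoptions(suppress=True,precision=1)
o=arm.get_obs(); print(rel(o,W[:1],.25),rel(o,W[:1],.085)); print(place(PO,W,.071).round(3))
E
```

```text
[[ 411.  -295.6   -0.2]] [[ 410.9 -295.3  164.8]]
[[ 0.5 -0.2  0.1]
 [ 0.5 -0.2  0.1]
 [ 0.5 -0.2  0.1]
 [ 0.5 -0.2  0.1]
 [ 0.5 -0.2  0.1]
 [ 0.5 -0.3  0.1]
 [ 0.5 -0.3  0.1]
 [ 0.5 -0.3  0.1]
 [ 0.5 -0.3  0.1]]
```

Call:
apply_moves([
  {"gripper": 0,"dx": 103,"dy": -74,"dz": 0},
  {"gripper": 0,"dx": 206,"dy": -148,"dz": 0},
  {"gripper": 0,"dx": 309,"dy": -222,"dz": 0},
  {"gripper": 0,"dx": 411,"dy": -295.5,"dz": 0},
  {"gripper": 0,"dx": 411,"dy": -295.5,"dz": 0},
  {"gripper": 0,"dx": 411,"dy": -295.5,"dz": 0},
  {"gripper": 0,"dx": 411,"dy": -295.5,"dz": 0},
  {"gripper": 0,"dx": 411,"dy": -295.5,"dz": 0},
  {"gripper": 0,"dx": 411,"dy": -295.5,"dz": 0},
  {"gripper": 0,"dx": 411,"dy": -295.5,"dz": 0},
  {"gripper": 0,"dx": 411,"dy": -295.5,"dz": 0},
  {"gripper": 0,"dx": 411,"dy": -295.5,"dz": 0},
  {"gripper": 0,"dx": 411,"dy": -295.5,"dz": 0},
  {"gripper": 0,"dx": 411,"dy": -295.5,"dz": 0},
  {"gripper": 0,"dx": 411,"dy": -295.5,"dz": 150},
  {"gripper": 0,"dx": 411,"dy": -295.5,"dz": 150},
  {"gripper": 0,"dx": 411,"dy": -295.5,"dz": 150},
  {"gripper": 0,"dx": 411,"dy": -295.5,"dz": 150},
  {"gripper": 0,"dx": 411,"dy": -295.5,"dz": 150},
  {"gripper": 0,"dx": 411,"dy": -295.5,"dz": 150},
])

```text
invalid input
```

Run:
```python
from workcell import arm
from h import *
np.set_printoptions(suppress=True,precision=2)
o=arm.get_obs(); print(o["clock"],o["tool_pos"]*1000,o["orientation"],o["contact_force"],o["opening"]); print(rel(o,W[:1],.075))
c=arm.capture("side"); cv2.imwrite("pics/s1.png",cv2.resize(c["color"][80:230,290:490],None,fx=4,fy=4,interpolation=cv2.INTER_CUBIC))
print((pix(c,place(PO,W[[0,8]],.052))-[290,80])*4)
```

```text
0.1 [ 207.65 -588.89  249.15] [-3.14 -0.    0.34] [-0.33  0.84 -0.24] 0.08567498303205108
[[ 410.9  -295.29  174.83]]
[[306.84 393.4 ]
 [346.6  294.13]]
```

View pics/s1.png

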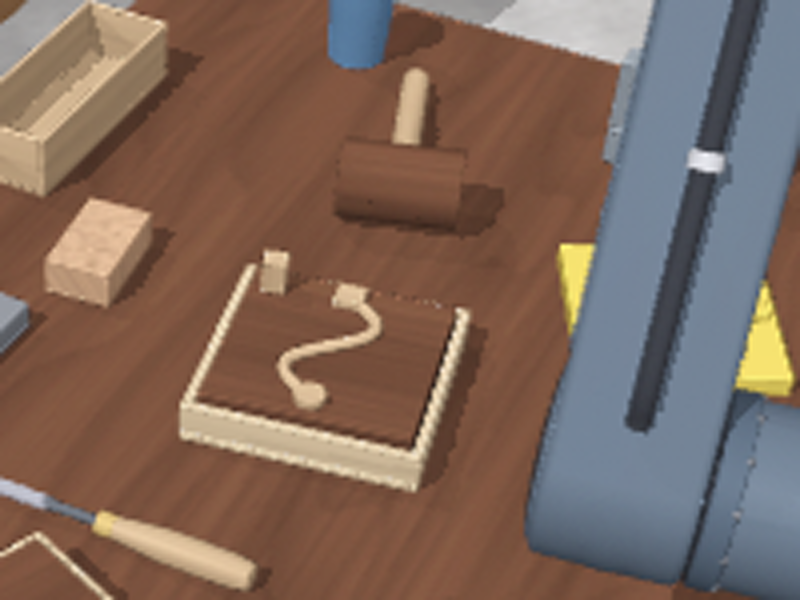

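The move was refused, so nothing has moved. In the picture the fitted button (307,393) and block (347,294) land on the real ones. I'll retry with every field given.

Call:
apply_moves([
  {"gripper": 0,"dx": 411,"dy": -295.5,"dz": 0,"roll": 0},
  {"gripper": 0,"dx": 411,"dy": -295.5,"dz": 0,"roll": 0},
  {"gripper": 0,"dx": 411,"dy": -295.5,"dz": 0,"roll": 0},
  {"gripper": 0,"dx": 411,"dy": -295.5,"dz": 0,"roll": 0},
  {"gripper": 0,"dx": 411,"dy": -295.5,"dz": 0,"roll": 0},
  {"gripper": 0,"dx": 411,"dy": -295.5,"dz": 0,"roll": 0},
  {"gripper": 0,"dx": 411,"dy": -295.5,"dz": 0,"roll": 0},
  {"gripper": 0,"dx": 411,"dy": -295.5,"dz": 0,"roll": 0},
  {"gripper": 0,"dx": 411,"dy": -295.5,"dz": 0,"roll": 0},
  {"gripper": 0,"dx": 411,"dy": -295.5,"dz": 0,"roll": 0},
  {"gripper": 0,"dx": 411,"dy": -295.5,"dz": 0,"roll": 0},
  {"gripper": 0,"dx": 411,"dy": -295.5,"dz": 0,"roll": 0},
  {"gripper": 0,"dx": 411,"dy": -295.5,"dz": 0,"roll": 0},
  {"gripper": 0,"dx": 411,"dy": -295.5,"dz": 0,"roll": 0},
  {"gripper": 0,"dx": 411,"dy": -295.5,"dz": 150,"roll": 0},
  {"gripper": 0,"dx": 411,"dy": -295.5,"dz": 150,"roll": 0},
  {"gripper": 0,"dx": 411,"dy": -295.5,"dz": 150,"roll": 0},
  {"gripper": 0,"dx": 411,"dy": -295.5,"dz": 150,"roll": 0},
  {"gripper": 0,"dx": 411,"dy": -295.5,"dz": 150,"roll": 0},
  {"gripper": 0,"dx": 411,"dy": -295.5,"dz": 150,"roll": 0},
], newtons=20)

```text
clock: 1.82
tool_pos: [0.4958, -0.1751, 0.099]
orientation: [-3.139, 0.003, 0.337]
contact_force: [0.4, 0.0, 0.7]
opening: -0.0001
grip_force: 0.0
```

Run:
```python
from workcell import arm
from h import *
np.set_printoptions(suppress=True,precision=2)
o=arm.get_obs(); print(o["clock"],o["tool_pos"]*1000,o["orientation"],o["contact_force"]); print(rel(o,W,.071))
c=arm.capture("side"); cv2.imwrite("pics/s2.png",cv2.resize(c["color"][80:230,290:490],None,fx=4,fy=4,interpolation=cv2.INTER_CUBIC))
```

```text
1.8167 [ 495.82 -175.11   99.  ] [-3.14  0.    0.34] [0.43 0.02 0.67]
[[  1.72  -1.06  28.  ]
 [ 17.36  15.54  27.91]
 [ 26.3   36.15  27.84]
 [ 11.52  53.09  27.83]
 [ -8.41  64.16  27.85]
 [-28.35  75.23  27.87]
 [-43.12  92.16  27.87]
 [-34.18 112.78  27.79]
 [-18.55 129.37  27.71]]
```

View pics/s2.png

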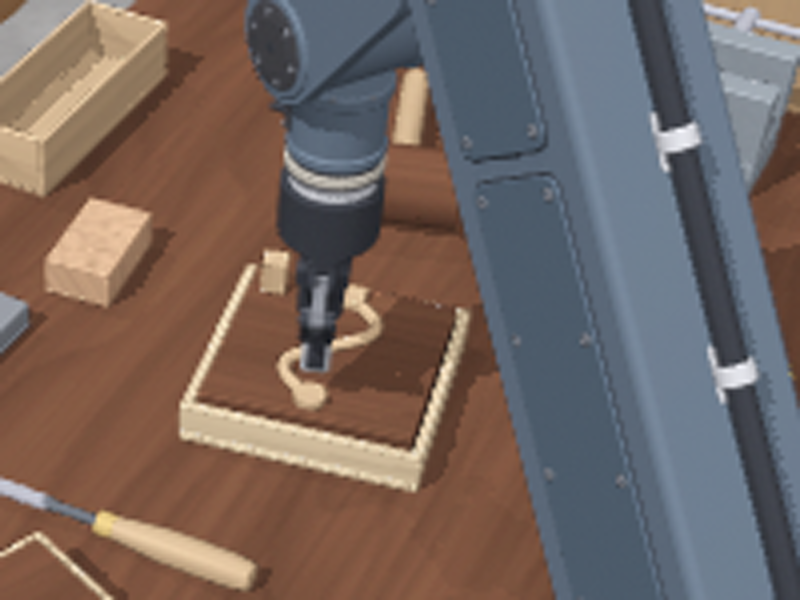

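The shut fingertips (314,365) hang about 28 mm above the button (311,395), with nothing in the way. Next comes a slow descent.

Call:
apply_moves([
  {"gripper": 0,"dx": 1.7,"dy": -1,"dz": 12,"roll": 0},
  {"gripper": 0,"dx": 1.7,"dy": -1,"dz": 22,"roll": 0},
  {"gripper": 0,"dx": 1.7,"dy": -1,"dz": 25,"roll": 0},
  {"gripper": 0,"dx": 1.7,"dy": -1,"dz": 26,"roll": 0},
  {"gripper": 0,"dx": 1.7,"dy": -1,"dz": 26.5,"roll": 0},
  {"gripper": 0,"dx": 1.7,"dy": -1,"dz": 26.5,"roll": 0},
  {"gripper": 0,"dx": 1.7,"dy": -1,"dz": 26.5,"roll": 0},
])

```text
clock: 2.45
tool_pos: [0.4987, -0.1728, 0.0741]
orientation: [3.141, -0.001, 0.339]
contact_force: [-0.1, -0.4, -0.1]
opening: -0.0003
grip_force: 0.0
```

Call:
apply_moves([
  {"gripper": 0,"dx": 0,"dy": 0,"dz": 0.5,"roll": 0},
  {"gripper": 0,"dx": 0,"dy": 0,"dz": 1,"roll": 0},
  {"gripper": 0,"dx": 0,"dy": 0,"dz": 1.5,"roll": 0},
  {"gripper": 0,"dx": 0,"dy": 0,"dz": 1.5,"roll": 0},
  {"gripper": 0,"dx": 0,"dy": 0,"dz": 1.5,"roll": 0},
])

```text
clock: 2.87
tool_pos: [0.4984, -0.1726, 0.072]
orientation: [-3.141, 0.0, 0.339]
contact_force: [0.1, -0.2, 0.2]
opening: 0.0
grip_force: 0.0
```

Call:
apply_moves([
  {"gripper": 0,"dx": 0,"dy": 0,"dz": 0.5,"roll": 0},
  {"gripper": 0,"dx": 0,"dy": 0,"dz": 1,"roll": 0},
  {"gripper": 0,"dx": 0,"dy": 0,"dz": 1,"roll": 0},
  {"gripper": 0,"dx": 0,"dy": 0,"dz": 1,"roll": 0},
])

```text
clock: 3.2
tool_pos: [0.4984, -0.1726, 0.071]
orientation: [-3.142, 0.0, 0.339]
contact_force: [0.5, -1.3, -0.4]
opening: 0.0
grip_force: 0.0
```

Call:
apply_moves([
  {"gripper": 0,"dx": 0,"dy": 0,"dz": 0.5,"roll": 0},
  {"gripper": 0,"dx": 0,"dy": 0,"dz": 1,"roll": 0},
  {"gripper": 0,"dx": 0,"dy": 0,"dz": 1,"roll": 0},
  {"gripper": 0,"dx": 0,"dy": 0,"dz": 1,"roll": 0},
])

```text
clock: 3.53
tool_pos: [0.4984, -0.1726, 0.0702]
orientation: [3.142, -0.0, 0.339]
contact_force: [0.8, 1.0, 3.2]
opening: 0.0005
grip_force: 1.3
```

Contact made on the button at 3.2 N. Next I'll list the path along the curve in tool axes.

Run:
```python
from workcell import arm
from h import *
np.set_printoptions(suppress=True,precision=1)
o=arm.get_obs(); print(o["contact_force"])
s=np.r_[0,np.cumsum(np.linalg.norm(np.diff(CL,axis=0),axis=1))]
L=np.linspace(0,s[-1],37); P=np.c_[np.interp(L,s,CL[:,0]),np.interp(L,s,CL[:,1])]
print(s[-1]); print(rel(o,P,o["tool_pos"][2]).round(1).tolist())
```

```text
[0.8 1.  3.2]
0.1843573046828501
[[-1.6, 0.3, -0.0], [2.0, 3.9, 0.0], [5.7, 7.5, 0.0], [9.3, 11.1, 0.0], [12.7, 14.9, 0.0], [16.0, 18.9, 0.0], [18.9, 23.1, 0.0], [21.3, 27.6, 0.0], [22.8, 32.5, 0.0], [22.8, 37.6, 0.0], [21.2, 42.4, 0.0], [18.3, 46.6, 0.0], [14.6, 50.2, 0.0], [10.6, 53.3, 0.0], [6.3, 56.0, 0.0], [1.8, 58.6, 0.0], [-2.7, 61.0, 0.0], [-7.3, 63.3, 0.0], [-11.9, 65.5, 0.0], [-16.5, 67.8, 0.0], [-21.1, 70.1, 0.0], [-25.6, 72.5, 0.0], [-30.0, 75.0, 0.0], [-34.3, 77.8, 0.0], [-38.4, 80.9, 0.0], [-42.1, 84.4, 0.0], [-45.0, 88.6, 0.0], [-46.6, 93.5, 0.0], [-46.6, 98.6, 0.0], [-45.1, 103.4, 0.0], [-42.7, 108.0, 0.0], [-39.8, 112.2, 0.0], [-36.5, 116.1, 0.0], [-33.1, 119.9, 0.0], [-29.5, 123.6, 0.0], [-25.8, 127.2, 0.0], [-22.1, 130.7, 0.0]]
```

Call:
apply_moves([
  {"gripper": 0,"dx": 0,"dy": 0,"dz": 0.7,"roll": 0},
  {"gripper": 0,"dx": 2,"dy": 4,"dz": 0.7,"roll": 0},
  {"gripper": 0,"dx": 5.7,"dy": 7.5,"dz": 0.7,"roll": 0},
  {"gripper": 0,"dx": 9.3,"dy": 11,"dz": 0.7,"roll": 0},
  {"gripper": 0,"dx": 12.7,"dy": 15,"dz": 0.7,"roll": 0},
  {"gripper": 0,"dx": 16,"dy": 19,"dz": 0.7,"roll": 0},
  {"gripper": 0,"dx": 19,"dy": 23,"dz": 0.7,"roll": 0},
  {"gripper": 0,"dx": 21.3,"dy": 27.6,"dz": 0.7,"roll": 0},
  {"gripper": 0,"dx": 22.8,"dy": 32.5,"dz": 0.7,"roll": 0},
  {"gripper": 0,"dx": 22.8,"dy": 37.6,"dz": 0.7,"roll": 0},
  {"gripper": 0,"dx": 22.8,"dy": 37.6,"dz": 0.7,"roll": 0},
])

```text
clock: 4.45
tool_pos: [0.5337, -0.202, 0.0695]
orientation: [3.139, -0.002, 0.338]
contact_force: [-0.0, 0.1, 2.2]
opening: 0.0003
grip_force: 1.5
```

Run:
```python
from workcell import arm
from h import *
np.set_printoptions(suppress=True,precision=1)
o=arm.get_obs(); print(o["clock"],o["tool_pos"]*1000,o["contact_force"],o["torque"],o["opening"])
s=np.r_[0,np.cumsum(np.linalg.norm(np.diff(CL,axis=0),axis=1))]
L=np.linspace(0,s[-1],37)[9:]; P=np.c_[np.interp(L,s,CL[:,0]),np.interp(L,s,CL[:,1])]
print(rel(o,P,.0695).round(1).tolist())
```

```text
4.45 [ 533.7 -202.    69.5] [-0.   0.1  2.2] [-0.1 -0.1 -0.1] 0.00030807412633370503
[[-0.7, -1.8, 0.0], [-2.3, 3.0, 0.0], [-5.2, 7.2, 0.0], [-8.9, 10.8, 0.0], [-13.0, 13.9, 0.0], [-17.3, 16.6, 0.0], [-21.7, 19.2, 0.0], [-26.3, 21.6, 0.0], [-30.8, 23.9, 0.0], [-35.4, 26.1, 0.0], [-40.0, 28.4, 0.0], [-44.6, 30.7, 0.0], [-49.1, 33.1, -0.0], [-53.6, 35.6, -0.0], [-57.9, 38.4, -0.0], [-61.9, 41.5, -0.0], [-65.6, 45.1, -0.0], [-68.6, 49.3, 0.0], [-70.1, 54.1, 0.0], [-70.1, 59.2, 0.0], [-68.6, 64.1, 0.0], [-66.2, 68.6, 0.1], [-63.3, 72.8, 0.1], [-60.0, 76.7, 0.1], [-56.6, 80.5, 0.1], [-53.0, 84.2, 0.1], [-49.3, 87.8, 0.1], [-45.7, 91.3, 0.1]]
```

Call:
apply_moves([
  {"gripper": 0,"dx": -2,"dy": 4,"dz": 0.3,"roll": 0},
  {"gripper": 0,"dx": -5,"dy": 8,"dz": 0.3,"roll": 0},
  {"gripper": 0,"dx": -8.5,"dy": 11.7,"dz": 0.3,"roll": 0},
  {"gripper": 0,"dx": -12.6,"dy": 14.8,"dz": 0.3,"roll": 0},
  {"gripper": 0,"dx": -17,"dy": 17.5,"dz": 0.3,"roll": 0},
  {"gripper": 0,"dx": -21.4,"dy": 20,"dz": 0.3,"roll": 0},
  {"gripper": 0,"dx": -26,"dy": 22.5,"dz": 0.3,"roll": 0},
  {"gripper": 0,"dx": -30.5,"dy": 24.8,"dz": 0.3,"roll": 0},
  {"gripper": 0,"dx": -35,"dy": 27,"dz": 0.3,"roll": 0},
  {"gripper": 0,"dx": -39.6,"dy": 29.3,"dz": 0.3,"roll": 0},
  {"gripper": 0,"dx": -44.2,"dy": 31.6,"dz": 0.3,"roll": 0},
  {"gripper": 0,"dx": -48.8,"dy": 34,"dz": 0.3,"roll": 0},
  {"gripper": 0,"dx": -53.2,"dy": 36.5,"dz": 0.3,"roll": 0},
  {"gripper": 0,"dx": -53.2,"dy": 36.5,"dz": 0.3,"roll": 0},
])

```text
clock: 5.62
tool_pos: [0.4934, -0.2534, 0.0689]
orientation: [-3.141, 0.001, 0.338]
contact_force: [-1.2, -0.7, 3.8]
opening: 0.0003
grip_force: 1.6
```

Run:
```python
from workcell import arm
from h import *
np.set_printoptions(suppress=True,precision=1)
o=arm.get_obs(); print(o["clock"],o["tool_pos"]*1000,o["contact_force"],o["torque"],o["opening"])
s=np.r_[0,np.cumsum(np.linalg.norm(np.diff(CL,axis=0),axis=1))]
L=np.linspace(0,s[-1],37)[22:]; P=np.c_[np.interp(L,s,CL[:,0]),np.interp(L,s,CL[:,1])]
print(rel(o,P,.0695).round(1).tolist())
c=arm.capture("side"); cv2.imwrite("pics/s3.png",cv2.resize(c["color"][80:230,290:490],None,fx=4,fy=4,interpolation=cv2.INTER_CUBIC))
```

```text
5.6167 [ 493.4 -253.4   68.9] [-1.2 -0.7  3.8] [-0.2  0.2  0.1] 0.0002711089584521837
[[1.5, 0.5, -0.6], [-2.8, 3.3, -0.6], [-6.8, 6.4, -0.6], [-10.5, 10.0, -0.6], [-13.4, 14.2, -0.6], [-15.0, 19.0, -0.6], [-15.0, 24.1, -0.6], [-13.5, 29.0, -0.6], [-11.1, 33.5, -0.6], [-8.2, 37.7, -0.6], [-4.9, 41.6, -0.6], [-1.5, 45.4, -0.6], [2.1, 49.1, -0.6], [5.8, 52.7, -0.6], [9.4, 56.2, -0.6]]
```

View pics/s3.png

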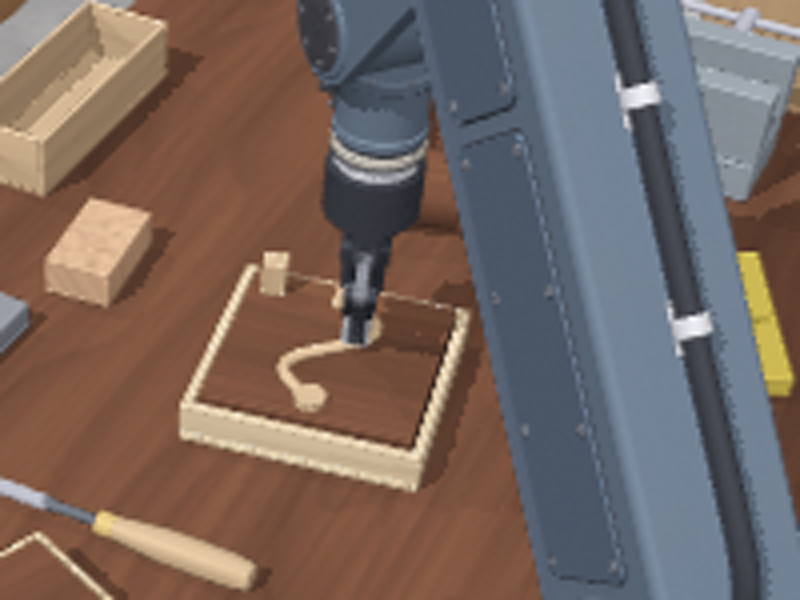

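The fingertips (357,338) are on the wave's second half and the offcut (274,272) is in place. The force is 3.8 N, so I'll finish the stroke.

Call:
apply_moves([
  {"gripper": 0,"dx": -3.3,"dy": 3,"dz": 0,"roll": 0},
  {"gripper": 0,"dx": -7.3,"dy": 6.2,"dz": 0,"roll": 0},
  {"gripper": 0,"dx": -11,"dy": 10,"dz": 0,"roll": 0},
  {"gripper": 0,"dx": -14,"dy": 14,"dz": 0,"roll": 0},
  {"gripper": 0,"dx": -15.6,"dy": 19,"dz": 0,"roll": 0},
  {"gripper": 0,"dx": -15.6,"dy": 24,"dz": 0,"roll": 0},
  {"gripper": 0,"dx": -14,"dy": 29,"dz": 0,"roll": 0},
  {"gripper": 0,"dx": -11.6,"dy": 33.5,"dz": 0,"roll": 0},
  {"gripper": 0,"dx": -8.7,"dy": 37.7,"dz": 0,"roll": 0},
  {"gripper": 0,"dx": -5.4,"dy": 41.6,"dz": 0,"roll": 0},
  {"gripper": 0,"dx": -2,"dy": 45.4,"dz": 0,"roll": 0},
  {"gripper": 0,"dx": 1.6,"dy": 49,"dz": 0,"roll": 0},
  {"gripper": 0,"dx": 5.3,"dy": 52.7,"dz": 0,"roll": 0},
  {"gripper": 0,"dx": 9,"dy": 56,"dz": 0,"roll": 0},
  {"gripper": 0,"dx": 9,"dy": 56,"dz": 0,"roll": 0},
  {"gripper": 0,"dx": 9,"dy": 56,"dz": 0,"roll": 0},
  {"gripper": 0,"dx": 9,"dy": 56,"dz": 0,"roll": 0},
])

```text
clock: 7.08
tool_pos: [0.5231, -0.3033, 0.0695]
orientation: [3.138, -0.003, 0.339]
contact_force: [1.5, -0.1, 2.7]
opening: -0.0003
grip_force: 1.5
```

Run:
```python
from workcell import arm
from h import *
np.set_printoptions(suppress=True,precision=1)
o=arm.get_obs(); print(o["clock"],o["tool_pos"]*1000,o["contact_force"],rel(o,W[8:],.0695))
c=arm.capture("side"); cv2.imwrite("pics/s4.png",cv2.resize(c["color"][80:230,290:490],None,fx=4,fy=4,interpolation=cv2.INTER_CUBIC))
print(fit(c,PO))
```

```text
7.0833 [ 523.1 -303.3   69.5] [ 1.5 -0.1  2.7] [[-2.  -0.7 -0. ]]
(array([ 0.5, -0.2, -1.4]), np.float64(0.8929620974925988))
```

View pics/s4.png

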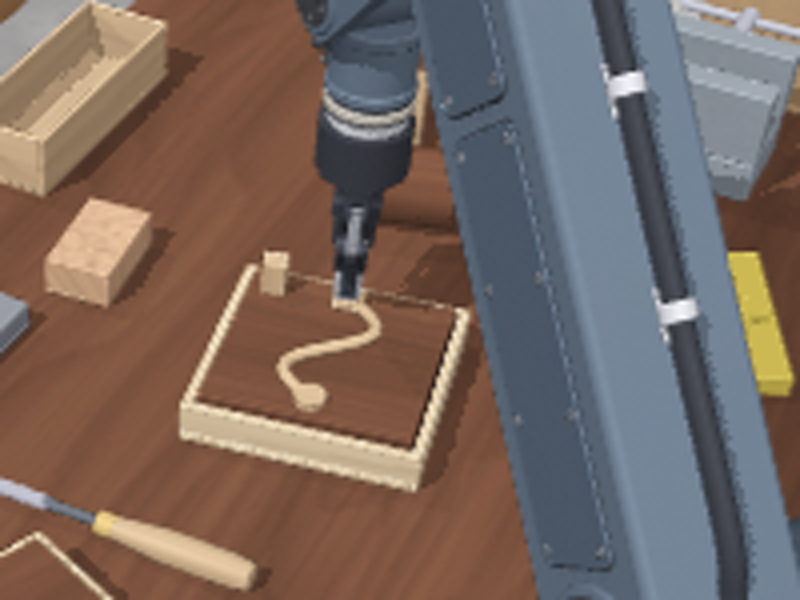

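The fingertips rest on the square block at (347,298), about 2 mm off centre at 2.7 N, and the panel and offcut are in place. I'll hand it in now.

```bash
python3 -c "
from workcell import arm
print(arm.close_job())"
```

```text
the job is handed in; nothing more can be done
None
```

I ran the shut fingertips lightly along the whole wave from button to block and handed the job in with them resting on the block at about 2.7 N, about 2 mm off centre; the panel and offcut showed no shift, but no verdict came back.

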